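# Put the hammer away in the tool chest

### The arm

A 6-joint arm with a two-finger parallel gripper is mounted at the origin on the work surface. World frame = base frame: x ahead of the robot, y to its left, z up, the work surface at z = 0. Lengths are in m, angles in rad, forces in N, time in s.
With the tool pointing down it reaches from about 0.275 to 0.775 m from the base axis. Payload 14.6 kg.
Tool frame: the origin (TCP) lies on the centre line of the jaws, within the pads' length; the fingertips stand 25 mm ahead of it and the grasp point (between the pads) lies 6 mm ahead of it (r.nose_length is the distance from the TCP to the fingertips, in m); z points along the fingers, y is the line along which they close (so a half turn about z gives the same grasp; the last joint's range is limited). The gripper opens to 85 mm and grips with 20 to 120 N. Pads are 22 mm wide; open, the fingers measure 114 mm over their backs; the gripper's body (76 mm by 85 mm) begins 54 mm behind the grasp point. The pads swing forward as they close: fully open they stand 13 mm farther back than shut.
Start: joints at [-1.38, 0.263, -0.048, 1.259, 0, 1.415], TCP at [0.178, -0.494, 0.256] pointing down, gripper open.
Joint ranges: [-2.65, 2.65], [-0.89, 1.7], [-1.18, 1.37], [-2.13, 2.11], [-1.35, 1.29], [-3.14, 3.14]. Speed limits (rad/s): [1.89, 1.89, 2.57, 2.79, 3.14, 3.14].

### API

Orientations are given as a unit quaternion [w, x, y, z].
In Python, from workcell import r, cams, silhouettes, pinpoint gives the robot as it stands.
- The arm moves only by the tool send_rows, never from a script. Its argument "moves" is a list of rows, each an object with "rotation": the turn, a rotation vector about the tool's x, y, z in rad, a list of three; "translation": the shift along the tool's x, y, z in m, a list of three; "grip": the closure, from 0 (fully open) to 1 (shut). A call has 1 to 8 rows; each row shifts and turns the commanded pose from where the row before left it, along the tool's axes as they then stand; what a row does not reach is not made up. A row lasts 1/10 s, in which the tool goes at most 50 mm and 8.59 degrees, less where a joint would pass 70% of its speed; a pose out of reach is approached as far as the arm can. A call with a gripper value outside its range is refused whole. The fingers move at their own pace and stop on an object; "force" is the grip in N (left out, the last holds). Time passes only in rows, so rows that do not move let the fingers close. It gives the time, the measured TCP pose, the force, the opening and the grip force at its end, in the units of the state.
- r.read_state(): the state, without advancing time (a new reading comes with each control period).
- cams.grab_frame(name): name is "scene" or "side" or "wrist"; returns a dict with "pixels" (420x560x3 uint8, red, green, blue), "z_map" (420x560 float32, m along the optical axis (not along the pixel's ray), 0 where there is no reading), "mtx" (3x3 intrinsics, pixels), "dist_coeffs" ([k1, k2, p1, p2, k3] as OpenCV has them; the pictures are not rectified), "view" (4x4, takes a point from world to camera coordinates). Camera axes: x right, y down, z forward; pixel columns grow to the right and rows downward; lengths in m; the calibration is good to about 2 mm. A picture is of the moment at which its call begins.
- r.sign_off(): hands the job in; it is judged then, once.
Trained networks look in a picture, given as the dict that the camera call returned (one of the last four; its "shot" number tells which), for a name from the list of things; names that differ only in an ending like _2 or _b are one class to them, and where a whole thing is asked for, a point or a joint stands for the part that bears it (a point fixed in the world has none). Each returns a list of dicts, best first, with "conf" (0 to 1); they miss things now and then, are a little off and sometimes report something else, mostly with a low value. They report only what shows in the picture. A call takes as long as a camera call.
- silhouettes(target, picture): "region" (420x560 bool, what is visible of it) and "box" ([left, top, right, bottom] as shares, 0 to 1, of the picture: columns of its width, rows of its height, round what is visible of it).
- pinpoint(target, picture): "position" ([column, row] as shares, 0 to 1, of the picture: columns of its width, rows of its height: a listed point, or the origin of a listed thing).
The state is a dict: "time": time; "qpos": joint angles; "dq": joint speeds; "tau": joint torques, N m; "tool_pos": TCP position; "eef_rot": TCP orientation; "ft_force": force on the tool from outside, world axes, zero at the start; "torque": the same for the moment, N m; "finger_gap": opening from 0.0 (shut) to 1.0 (fully open); "grasp_force": force on a finger pad.
Only numpy, scipy, OpenCV 4.12 (cv2) and the standard library are available. Lean on these libraries where they do the work, as an engineer would, in place of code of your own. Each camera call takes 0.05 s, during which the arm holds its last target. There are 200 camera calls.

### The job

Put the hammer away in the tool chest: raise the lid by its handle until the folding stay locks and the lid stands open by itself, let go, and lay the hammer down flat on the chest floor without dropping it in. Then push the stay's joint in to break it, take the lid by its handle and lower it until it is fully shut, never letting it fall; leave the other tools, the bottle and the jar on the bench as they are.

Things in the scene. Friction and masses are not known exactly. Their poses are not given: they have to be found in the camera images.
- chest: Grey sheet-steel tool chest, fixed to the bench, 200 deep (x) by 380 wide (y), body 100 high to the rim, 130 to the top of the shut lid; walls and floor 3 thick. Origin: centre of its underside; its x points from the front (handle side) to the hinge, y along its width to the stay's end. Only the hammer and a flat spanner go in it.
- lid (a joint): Lid angle, rad: 0 shut, grows as it rises; about 1.38 at the top of its travel, 1.373 when standing on the locked stay. The lid weighs about 0.8 kg, a shallow pan 30 high; up to 6 N at the handle lifts it. With the stay broken, friction keeps it up above about 1.15 rad; below that it may fall, so it must be held down to the end.
- lid_hinge (a point): Middle of the hinge line, at rim height (100 above the bench) on the chest's far long edge (chest x = +100); the line runs along the chest's y.
- lid_handle (a point): Middle of the bar of the bow handle on the lid's front: round steel, 10 diameter, 98 straight along the chest's y, axis 42 out from the lid's face (37 of free gap for a finger). It is 242 from the hinge line along the lid and 14 above the rim plane: 114 above the bench with the lid shut, 340 with the lid up, when the bow points up. The bar may turn in the fingers; the hand can keep pointing down.
- stay_joint (a joint): Opening of the folding stay's middle joint, rad: 0 folded (lid shut), 2.72 both links in line (lid at its highest), 2.88 at its stop just past the line = locked. A spring carries it from about 2.6 into the lock when the raised lid is let go. The folded stay keeps 55 or more above the chest floor.
- stay_knob (a point): Middle of the black thumb knob on the stay's joint, inside the chest near its +y end: a pin 16 diameter along the chest's y, free over 28, middle at chest y = +136 (the two flat links, 16 by 4, lie beyond it at y = +152). Stay locked: about chest x = 22, z = 145. Break the joint by pressing it towards the hinge and down (35 degrees below level) with some 5 N.
- stay_pivot (a point): Lower pivot of the stay on the chest (chest x = -25, y = +152, z = 66); both links are 92 long, so the knob moves on a circle of 92 about it. Pressed under 22 from locked along that arc, the knob springs back; pressed 28 to 48 the joint is broken and stays so (stay_joint about 2.45 to 1.95); farther, the lid may fall.
- hammer_grip (a point): The hammer: wooden handle 26 thick, steel head, 240 long, about 0.42 kg, lying flat on the bench to the left or right of the chest. This point is on the handle's axis, 48 from the hammer's middle towards the head, 13 above what it lies on: near the balance point, where to grip it. Its x points along the handle to the head, z up.
- hammer_head (a point): Middle of the hammer's steel head, on the handle's axis, 59 from hammer_grip along its x; the head is 26 thick, 26 along x and reaches 48 to one side (-y) and 40 to the other.
- chest_floor (a point): A point on the upper face of the chest floor (3 above the bench), chest x = -40, y = -65: a good place for the hammer's grip point when it is laid along the chest's width, head to the end away from the stay. The spanner lies behind it. Axes as the chest's.
- spanner: Flat open-ended spanner, 170 long, 8 thick, lying along the chest's width on its floor near the hinge side. Origin: centre of its underside.
- brush: Brush with a wooden handle, 200 long, 20 thick, on the bench on the other side of the chest from the hammer. Leave alone. Origin: centre of its underside.
- screwdriver: Screwdriver, black handle, 150 long, 26 thick, on the bench in front of the chest. Leave alone. Origin: centre of its underside.
- tape: Tape measure, black case about 75 by 36, 62 high, on the bench in front of the chest. Leave alone. Origin: centre of its underside.
- oil: Amber bottle, 60 diameter, 190 high, beside the chest to the left. Leave alone. Origin: centre of its underside.
- screws: Clear jar, 76 diameter, 85 high, beside the chest to the right. Leave alone. Origin: centre of its underside.

How it is judged:
On the way, in this order (a step that is already met when the one before it is completed fails the run):
1. the lid stands open on the locked stay by itself, the fingers touching nothing (value of joint stay_joint above 2.78 rad and value of joint lid above 1.33 rad and contact force between the fingers and anything else below 0.3 N), for 0.3 s.
2. the hammer lies on the chest floor, let go and at rest, the stay still locked (x of hammer_grip in the frame of chest between -0.097 and 0.097 m and y of hammer_grip in the frame of chest between -0.187 and 0.187 m and z of each of hammer_grip, hammer_head in the frame of chest below 0.045 m and x of hammer_head in the frame of chest between -0.097 and 0.097 m and y of hammer_head in the frame of chest between -0.187 and 0.187 m and linear speed of hammer below 0.03 m/s and contact force between the fingers and hammer below 0.2 N and value of joint stay_joint above 2.78 rad), for 0.3 s.
3. the stay's joint is broken with the lid still up (value of joint stay_joint below 2.52 rad and value of joint lid above 0.87 rad), for 0.2 s.
At the end, for the whole second after the job is handed in: The lid is shut (within 0.035 rad), and the hammer lies in the chest, grip and head both within its walls and less than 45 mm above its underside, at rest (value of joint lid below 0.035 rad and x of hammer_grip in the frame of chest between -0.097 and 0.097 m and y of hammer_grip in the frame of chest between -0.187 and 0.187 m and z of each of hammer_grip, hammer_head in the frame of chest below 0.045 m and x of hammer_head in the frame of chest between -0.097 and 0.097 m and y of hammer_head in the frame of chest between -0.187 and 0.187 m and linear speed of hammer below 0.02 m/s); the robot touches nothing.
It fails at once if the lid is let fall or slammed (closing faster than 2 rad/s) (velocity of joint lid below -2 rad/s).
It fails at once if the hammer is dropped into the chest (faster than 0.9 m/s inside it) (x of hammer_grip in the frame of chest between -0.097 and 0.097 m and y of hammer_grip in the frame of chest between -0.187 and 0.187 m and z of hammer_grip in the frame of chest below 0.11 m and linear speed of hammer above 0.9 m/s).
It fails at once if the brush, screwdriver, tape measure, bottle or jar is moved more than 40 mm or tipped (distance of any of brush, screwdriver, tape, oil, screws from where it was at the start of the episode above 0.04 m or angle between any of oil, screws's own z axis and vertical above 0.5 rad).
It also fails if it takes over 72 s, if anything falls off the work surface, if the arm or the gripper's body presses on something with over 40 N, if the wrist force passes 120 N, or if a joint passes its speed limit or range.

## Working session

There is one attempt and no reset: what is moved stays moved. The work goes in short steps, Python scripts to look and compute and a tool call to move; the robot and the scene stay as the last step left them, time stands still between calls to the robot, and variables do not carry over. Pictures are saved under pics/ and viewed, at most 10 in all, crops included, and the job is handed in when it is done.

Besides the shell and the picture viewer there is one more tool, called after "Emit:" in YAML: its name, and indented under it one key for each argument. send_rows: Moves the arm, as the interface text tells. Its arguments: {"type":"object","properties":{"moves":{"type":"array","items":{"type":"object","properties":{"rotation":{"type":"array","items":{"type":"number"}},"translation":{"type":"array","items":{"type":"number"}},"grip":{"type":"number"}}}},"force":{"type":"number"}},"required":["moves"]}

```bash
mkdir -p pics; ls; cat > h.py <<'E'
import numpy as np,cv2
from workcell import r,cams,silhouettes,pinpoint
from scipy.spatial.transform import Rotation as R
def ray(f,pos):
    uv=np.array([[[pos[0]*560,pos[1]*420]]],float)
    n=cv2.undistortPoints(uv,f["mtx"],f["dist_coeffs"])[0,0]
    V=np.linalg.inv(f["view"]); return V[:3,3],V[:3,:3]@np.array([n[0],n[1],1])
def atz(f,pos,z):
    o,d=ray(f,pos); return o+d*(z-o[2])/d[2]
def atdepth(f,pos):
    c,rw=int(pos[0]*560),int(pos[1]*420); p=f["z_map"][max(rw-2,0):rw+3,max(c-2,0):c+3]; p=p[p>0]
    o,d=ray(f,pos); return o+d*np.median(p) if len(p) else None
def cloud(f,region):
    v,u=np.nonzero(region&(f["z_map"]>0)); z=f["z_map"][v,u]
    n=cv2.undistortPoints(np.stack([u,v],1).astype(float)[:,None],f["mtx"],f["dist_coeffs"])[:,0]
    P=np.c_[n*z[:,None],z]; V=np.linalg.inv(f["view"]); return P@V[:3,:3].T+V[:3,3]
def two(p):
    A=np.zeros((3,3));b=np.zeros(3)
    for o,d in p:
        d=d/np.linalg.norm(d);M=np.eye(3)-np.outer(d,d);A+=M;b+=M@o
    return np.linalg.solve(A,b)
def save(f,n): cv2.imwrite("pics/"+n,f["pixels"][:,:,::-1])
def st():
    s=r.read_state(); print({k:np.round(s[k],3) for k in("time","qpos","tool_pos","eef_rot","ft_force","finger_gap","grasp_force")}); print(R.from_quat(np.roll(s["eef_rot"],-1)).as_matrix().round(3))
E
python3 - <<'E'
from h import *
np.set_printoptions(precision=4,suppress=True)
st()
F={n:cams.grab_frame(n) for n in("scene","side")}
for n,f in F.items():
    save(f,n+"0.png"); print(n,"cam",np.linalg.inv(f["view"])[:3,3])
Z=dict(lid_handle=.114,hammer_grip=.013,hammer_head=.013,chest=0,lid_hinge=.1,brush=0,screwdriver=0,tape=0,oil=0,screws=0)
for t,z in Z.items():
    for n,f in F.items():
        d=pinpoint(t,f)
        for q in d[:2]: print(t,n,round(q["conf"],2),np.round(q["position"],3),atz(f,q["position"],z),atdepth(f,q["position"]))
cv2.imwrite("pics/both0.png",cv2.resize(np.vstack([f["pixels"] for f in F.values()])[:,:,::-1],(400*1,600)))
E
```

```text
pics
{'time': np.float64(0.0), 'qpos': array([-1.38 ,  0.263, -0.049,  1.259,  0.   ,  1.415]), 'tool_pos': array([ 0.178, -0.494,  0.256]), 'eef_rot': array([-0.001,  0.985,  0.172, -0.   ]), 'ft_force': array([-0.377,  0.218, -0.148]), 'finger_gap': np.float64(1.0), 'grasp_force': np.float64(0.0)}
[[ 0.941  0.339 -0.   ]
 [ 0.339 -0.941  0.001]
 [ 0.    -0.001 -1.   ]]
scene cam [1.249  0.7501 1.0107]
side cam [ 0.3913 -0.8506  0.6343]
lid_handle scene 0.63 [0.537 0.428] [ 0.4211 -0.0122  0.114 ] [ 0.422  -0.0113  0.115 ]
lid_handle scene 0.42 [0.283 0.444] [ 0.7099 -0.2668  0.114 ] [ 0.6627 -0.3558  0.0355]
lid_handle side 0.83 [0.437 0.499] [ 0.4313 -0.0089  0.114 ] [ 0.4313 -0.0091  0.1141]
lid_handle side 0.61 [0.412 0.699] [ 0.3858 -0.2824  0.114 ] [ 0.3849 -0.1828  0.0228]
hammer_grip scene 0.97 [0.738 0.655] [0.4092 0.3633 0.013 ] [0.416  0.3665 0.0211]
hammer_grip scene 0.48 [0.488 0.439] [ 0.4014 -0.1412  0.013 ] [ 0.5009 -0.0365  0.1302]
hammer_grip side 0.61 [0.372 0.42 ] [0.3394 0.3686 0.013 ] [0.3404 0.3463 0.0244]
hammer_grip side 0.6 [0.411 0.413] [0.4094 0.3791 0.01
[... 865 characters left out ...]
de 0.61 [0.393 0.512] [0.3706 0.1573 0.    ] [0.3714 0.1169 0.0254]
tape scene 0.44 [0.49  0.435] [ 0.383  -0.1569  0.    ] [ 0.4943 -0.0403  0.1299]
tape side 0.66 [0.411 0.7  ] [ 0.3833 -0.1589  0.    ] [ 0.3836 -0.1852  0.0241]
oil scene 0.87 [0.674 0.82 ] [0.6247 0.4193 0.    ] [0.6463 0.4307 0.035 ]
oil side 0.68 [0.394 0.509] [0.3718 0.1632 0.    ] [0.3725 0.1262 0.0231]
oil side 0.61 [0.526 0.402] [ 0.62    0.4053 -0.    ] [0.5731 0.1476 0.1302]
screws scene 0.69 [0.291 0.441] [ 0.6285 -0.3916  0.    ] [ 0.6513 -0.3496  0.0371]
screws side 0.68 [0.686 0.865] [ 0.6476 -0.3823  0.    ] [ 0.6269 -0.4201  0.0512]
screws side 0.23 [0.396 0.514] [0.3755 0.1519 0.    ] [0.3761 0.1149 0.0234]
```

```bash
python3 - <<'E'
from h import *
np.set_printoptions(precision=4,suppress=True)
for n in("scene","side"):
    f=cams.grab_frame(n); P=cloud(f,np.ones((420,560),bool))
    for lo,hi in((.124,.136),):
        Q=P[(P[:,2]>lo)&(P[:,2]<hi)&(P[:,0]>.4)&(P[:,0]<.75)&(abs(P[:,1])<.28)]
        print(n,len(Q),np.median(Q[:,2]),cv2.minAreaRect(Q[:,:2].astype(np.float32)))
        m=np.abs(P[:,2]-.114)<.006
        B=P[m&(P[:,0]>.4)&(P[:,0]<.45)&(abs(P[:,1])<.1)]; 
        if len(B): print("bar",len(B),B.min(0),B.max(0),cv2.minAreaRect(B[:,:2].astype(np.float32)))
    H=P[(P[:,2]>.018)&(P[:,2]<.035)&(P[:,0]>.25)&(P[:,0]<.6)&(P[:,1]>.25)&(P[:,1]<.5)]
    print("ham",len(H),cv2.minAreaRect(H[:,:2].astype(np.float32)))
    for q in silhouettes("hammer_grip",f)[:1]:
        C=cloud(f,q["region"]);C=C[(C[:,2]>.005)&(C[:,2]<.04)]
        print("hamsil",q["conf"],len(C),C.min(0),C.max(0),cv2.minAreaRect(C[:,:2].astype(np.float32)))
E
```

```text
scene 7691 0.13006964889181627 ((0.5449835062026978, -0.02886691689491272), (0.3872331380844116, 0.2420944720506668), 81.84324645996094)
bar 125 [ 0.4161 -0.072   0.1092] [0.45   0.0454 0.12  ] ((0.43217581510543823, -0.012977216392755508), (0.11738844215869904, 0.031565602868795395), 88.0215072631836)
ham 845 ((0.4487757682800293, 0.34514734148979187), (0.09076094627380371, 0.24074596166610718), 69.1209487915039)
hamsil 0.73 1055 [0.3249 0.305  0.0051] [0.5654 0.4275 0.031 ] ((0.45106229186058044, 0.36635297536849976), (0.0862426683306694, 0.24248187243938446), 79.73954010009766)
side 8457 0.13077445135517085 ((0.5641564130783081, -0.031036600470542908), (0.3866496980190277, 0.20343713462352753), 81.9908218383789)
bar 180 [ 0.4125 -0.0766  0.1105] [0.4494 0.0457 0.1199] ((0.4309428632259369, -0.015402056276798248), (0.12226171791553497, 0.036234889179468155), 89.6056900024414)
ham 354 ((0.4634714722633362, 0.36998069286346436), (0.10356482118368149, 0.2698613703250885), 87.56686401367188)
hamsil 0.88 530 [0.3261 0.3167 0.0051] [0.5019 0.426  0.03  ] ((0.41870754957199097, 0.3731689155101776), (0.09144487977027893, 0.17688342928886414), 82.51509857177734)
```

View pics/scene0.png

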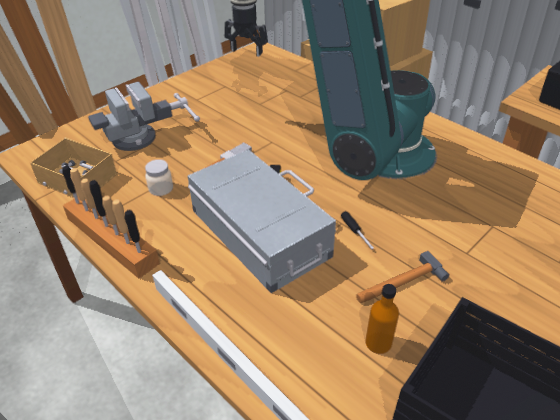

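View pics/side0.png

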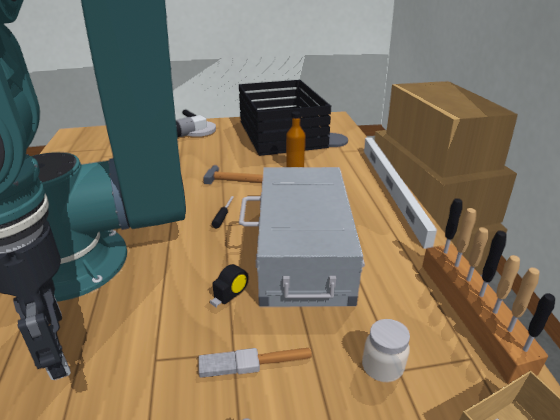

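The views show the shut chest with its handle toward the robot (scene px 298,182; side px 250,211). The hammer lies left of it with its head toward the robot (scene px 400,280). The chest yaw is about -8°, with the handle near (0.427, -0.010). I'll turn the hand first, then travel to a point over the handle.

Emit:
send_rows:
  moves:
    - {"rotation": [0, 0, -0.136], "translation": [0, 0, 0], "grip": 0.63}
    - {"rotation": [0, 0, -0.136], "translation": [0, 0, 0], "grip": 0.63}
    - {"rotation": [0, 0, -0.136], "translation": [0, 0, 0], "grip": 0.63}
    - {"rotation": [0, 0, -0.136], "translation": [0, 0, 0], "grip": 0.63}
    - {"rotation": [0, 0, -0.136], "translation": [0, 0, 0], "grip": 0.63}
    - {"rotation": [0, 0, -0.136], "translation": [0, 0, 0], "grip": 0.63}
    - {"rotation": [0, 0, -0.136], "translation": [0, 0, 0], "grip": 0.63}
    - {"rotation": [0, 0, -0.136], "translation": [0, 0, 0], "grip": 0.63}
  force: 30

```text
time: 2.1
tool_pos: [0.1779, -0.4939, 0.2563]
eef_rot: [-0.0, 0.752, 0.659, 0.0]
ft_force: [0.1, -0.2, 0.1]
finger_gap: 0.372
grasp_force: 0.0
```

Emit:
send_rows:
  moves:
    - {"rotation": [0, 0, 0], "translation": [0.0367, 0.0128, 0.004], "grip": 0.63}
    - {"rotation": [0, 0, 0], "translation": [0.0367, 0.0128, 0.004], "grip": 0.63}
    - {"rotation": [0, 0, 0], "translation": [0.0367, 0.0128, 0.004], "grip": 0.63}
    - {"rotation": [0, 0, 0], "translation": [0.0367, 0.0128, 0.004], "grip": 0.63}
    - {"rotation": [0, 0, 0], "translation": [0.0367, 0.0128, 0.004], "grip": 0.63}
    - {"rotation": [0, 0, 0], "translation": [0.0367, 0.0128, 0.004], "grip": 0.63}
    - {"rotation": [0, 0, 0], "translation": [0.0367, 0.0128, 0.004], "grip": 0.63}

```text
time: 2.8
tool_pos: [0.3022, -0.2503, 0.2283]
eef_rot: [0.0, 0.754, 0.657, 0.0]
ft_force: [0.8, -0.6, -0.3]
finger_gap: 0.37
grasp_force: 0.0
```

Emit:
send_rows:
  moves:
    - {"rotation": [0, 0, 0], "translation": [0.0367, 0.0128, 0.004], "grip": 0.63}
    - {"rotation": [0, 0, 0], "translation": [0.0367, 0.0128, 0.004], "grip": 0.63}
    - {"rotation": [0, 0, 0], "translation": [0.0367, 0.0128, 0.004], "grip": 0.63}
    - {"rotation": [0, 0, 0], "translation": [0.0367, 0.0128, 0.004], "grip": 0.63}
    - {"rotation": [0, 0, 0], "translation": [0.0367, 0.0128, 0.004], "grip": 0.63}
    - {"rotation": [0, 0, 0], "translation": [0.0367, 0.0128, 0.004], "grip": 0.63}
    - {"rotation": [0, 0, 0], "translation": [0.0367, 0.0128, 0.004], "grip": 0.63}

```text
time: 3.5
tool_pos: [0.4262, -0.0078, 0.2003]
eef_rot: [0.0, 0.754, 0.657, 0.0]
ft_force: [0.7, -0.8, 0.3]
finger_gap: 0.367
grasp_force: 0.0
```

```bash
cat >> h.py <<'E'
ex=np.array([.990,-.139,0]);ey=np.array([.139,.990,0]);C0=np.array([.567,-.029,0])
def ch(p): p=np.asarray(p)-C0; return np.array([p@ex,p@ey,p[2]])
E
python3 - <<'E'
from h import *
np.set_printoptions(precision=4,suppress=True)
f=cams.grab_frame("wrist");save(f,"w1.png")
for t,z in dict(lid_handle=.114,lid_hinge=.1).items():
    for q in pinpoint(t,f)[:2]: print(t,q["conf"],q["position"],atz(f,q["position"],z))
P=cloud(f,np.ones((420,560),bool)); T=P[abs(P[:,2]-.13)<.003]
print(len(T), T.min(0),T.max(0))
C=np.array([ch(p) for p in P]); 
T=C[(abs(P[:,2]-.13)<.004)]
for y in(-.1,-.05,0,.05,.1):
    s=T[abs(T[:,1]-y)<.01]; 
    if len(s): print("edge at chest y",y,s[:,0].min())
B=P[(abs(P[:,2]-.117)<.006)&(C[:,0]<-.125)&(C[:,0]>-.17)&(abs(C[:,1])<.06)]
print("bar",len(B),B.mean(0),cv2.fitLine(B[:,:2].astype(np.float32),2,0,.01,.01).ravel(),B[:,2].max())
st()
E
```

```text
lid_handle 0.76 [0.4913, 0.5483] [ 0.4243 -0.012   0.114 ]
lid_handle 0.74 [0.3614, 0.0169] [0.4023 0.1265 0.114 ]
71151 [ 0.4643 -0.1764  0.127 ] [0.6175 0.1138 0.133 ]
edge at chest y -0.1 -0.0711800974493628
edge at chest y -0.05 -0.08707876401387986
edge at chest y 0 -0.1011999085669925
edge at chest y 0.05 -0.10333329845888624
edge at chest y 0.1 -0.1011629281258686
bar 2808 [ 0.4284 -0.0056  0.1179] [ 0.148   0.989   0.4284 -0.0056] 0.12093842971205021
{'time': np.float64(3.65), 'qpos': array([-0.21 ,  0.123, -0.389,  1.059,  0.   ,  1.494]), 'tool_pos': array([ 0.426, -0.008,  0.2  ]), 'eef_rot': array([-0.   ,  0.753,  0.658, -0.   ]), 'ft_force': array([ 0.296,  0.578, -0.276]), 'finger_gap': np.float64(0.373), 'grasp_force': np.float64(0.0)}
[[ 0.133  0.991 -0.   ]
 [ 0.991 -0.133  0.   ]
 [ 0.    -0.    -1.   ]]
```

View pics/w1.png

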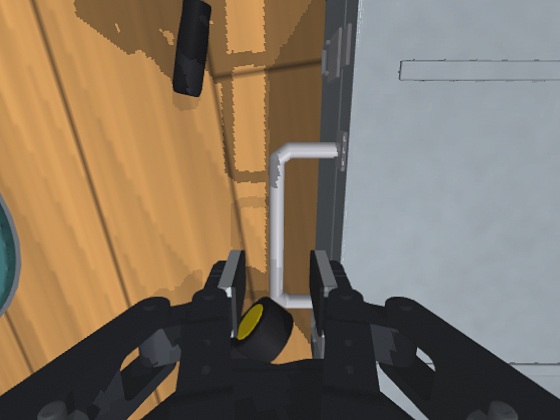

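The wrist view shows the bar at column 277, rows 155-300, centred between the fingertips (columns 235 and 320). I'll descend and close.

Emit:
send_rows:
  moves:
    - {"rotation": [0, 0, 0], "translation": [-0.001, 0.001, 0.03], "grip": 0.63}
    - {"rotation": [0, 0, 0], "translation": [-0.001, 0.001, 0.03], "grip": 0.63}
    - {"rotation": [0, 0, 0], "translation": [-0.001, 0, 0.021], "grip": 0.63}
    - {"rotation": [0, 0, 0], "translation": [0, 0, 0], "grip": 1}
    - {"rotation": [0, 0, 0], "translation": [0, 0, 0], "grip": 1}
    - {"rotation": [0, 0, 0], "translation": [0, 0, 0], "grip": 1}
    - {"rotation": [0, 0, 0], "translation": [0, 0, 0], "grip": 1}
  force: 30

```text
time: 4.35
tool_pos: [0.4248, -0.013, 0.1197]
eef_rot: [-0.001, 0.754, 0.657, -0.002]
ft_force: [-12.1, -2.2, -4.0]
finger_gap: 0.104
grasp_force: 30.8
```

```bash
python3 - <<'E'
import numpy as np
t=np.r_[0,np.cumsum([.03]+[.06]*22+[.03])]
x=-242*np.cos(t)+14*np.sin(t); z=242*np.sin(t)+14*np.cos(t)
print(t[-1]);
for a,b in zip(np.diff(x),-np.diff(z)): print(round(a,1),round(b,1))
E
```

```text
1.3800000000000008
0.5 -7.3
1.7 -14.4
2.6 -14.3
3.4 -14.1
4.3 -13.9
5.1 -13.6
5.9 -13.3
6.7 -12.9
7.4 -12.5
8.2 -12.0
8.9 -11.5
9.6 -11.0
10.2 -10.4
10.8 -9.7
11.4 -9.1
11.9 -8.4
12.4 -7.6
12.8 -6.9
13.2 -6.1
13.5 -5.3
13.8 -4.5
14.1 -3.6
14.3 -2.8
7.2 -1.1
```

Emit:
send_rows:
  moves:
    - {"rotation": [0, 0, 0], "translation": [0, -0.0015, -0.0073], "grip": 1}
    - {"rotation": [0, 0, 0], "translation": [0, 0.0017, -0.0144], "grip": 1}
    - {"rotation": [0, 0, 0], "translation": [0, 0.0026, -0.0143], "grip": 1}
    - {"rotation": [0, 0, 0], "translation": [0, 0.0034, -0.0141], "grip": 1}
    - {"rotation": [0, 0, 0], "translation": [0, 0.0043, -0.0139], "grip": 1}
    - {"rotation": [0, 0, 0], "translation": [0, 0.0051, -0.0136], "grip": 1}
    - {"rotation": [0, 0, 0], "translation": [0, 0.0059, -0.0133], "grip": 1}
    - {"rotation": [0, 0, 0], "translation": [0, 0.0067, -0.0129], "grip": 1}

```text
time: 5.15
tool_pos: [0.4548, -0.0172, 0.2251]
eef_rot: [0.001, 0.754, 0.657, -0.0]
ft_force: [-2.6, -5.2, -4.0]
finger_gap: 0.099
grasp_force: 29.7
```

Emit:
send_rows:
  moves:
    - {"rotation": [0, 0, 0], "translation": [0, 0.0074, -0.0125], "grip": 1}
    - {"rotation": [0, 0, 0], "translation": [0, 0.0082, -0.012], "grip": 1}
    - {"rotation": [0, 0, 0], "translation": [0, 0.0089, -0.0115], "grip": 1}
    - {"rotation": [0, 0, 0], "translation": [0, 0.0096, -0.011], "grip": 1}
    - {"rotation": [0, 0, 0], "translation": [0, 0.0102, -0.0104], "grip": 1}
    - {"rotation": [0, 0, 0], "translation": [0, 0.0108, -0.0097], "grip": 1}
    - {"rotation": [0, 0, 0], "translation": [0, 0.0114, -0.0091], "grip": 1}
    - {"rotation": [0, 0, 0], "translation": [0, 0.0119, -0.0084], "grip": 1}

```text
time: 5.95
tool_pos: [0.5318, -0.0281, 0.3106]
eef_rot: [0.001, 0.754, 0.657, -0.0]
ft_force: [-10.3, -5.8, 8.6]
finger_gap: 0.109
grasp_force: 30.5
```

Emit:
send_rows:
  moves:
    - {"rotation": [0, 0, 0], "translation": [0, 0.0124, -0.0076], "grip": 1}
    - {"rotation": [0, 0, 0], "translation": [0, 0.0128, -0.0069], "grip": 1}
    - {"rotation": [0, 0, 0], "translation": [0, 0.0132, -0.0061], "grip": 1}
    - {"rotation": [0, 0, 0], "translation": [0, 0.0135, -0.0053], "grip": 1}
    - {"rotation": [0, 0, 0], "translation": [0, 0.0138, -0.0045], "grip": 1}
    - {"rotation": [0, 0, 0], "translation": [0, 0.0141, -0.0036], "grip": 1}

```text
time: 6.55
tool_pos: [0.6117, -0.0391, 0.344]
eef_rot: [0.001, 0.754, 0.657, 0.0]
ft_force: [-2.3, -4.7, 6.2]
finger_gap: 0.099
grasp_force: 31.7
```

Emit:
send_rows:
  moves:
    - {"rotation": [0, 0, 0], "translation": [0, 0.011, -0.002], "grip": 1}
    - {"rotation": [0, 0, 0], "translation": [0, 0.009, -0.001], "grip": 1}
    - {"rotation": [0, 0, 0], "translation": [0, 0.004, 0], "grip": 1}
    - {"rotation": [0, 0, 0], "translation": [0, 0, 0], "grip": 1}

```text
time: 6.95
tool_pos: [0.6338, -0.0422, 0.3476]
eef_rot: [0.0, 0.754, 0.657, -0.001]
ft_force: [-14.8, -2.4, 11.5]
finger_gap: 0.099
grasp_force: 32.3
```

Emit:
send_rows:
  moves:
    - {"rotation": [0, 0, 0], "translation": [0, 0, 0], "grip": 0.5}
    - {"rotation": [0, 0, 0], "translation": [0, 0, 0], "grip": 0.5}
    - {"rotation": [0, 0, 0], "translation": [0, 0, 0], "grip": 0.5}
    - {"rotation": [0, 0, 0], "translation": [0, -0.002, -0.02], "grip": 0.5}
    - {"rotation": [0, 0, 0], "translation": [0, 0, -0.03], "grip": 0.5}
    - {"rotation": [0, 0, 0], "translation": [0, 0, -0.03], "grip": 0.5}

```text
time: 7.55
tool_pos: [0.633, -0.041, 0.4262]
eef_rot: [0.0, 0.754, 0.657, 0.0]
ft_force: [1.0, -1.3, 0.6]
finger_gap: 0.496
grasp_force: 0.0
```

```bash
python3 - <<'E'
from h import *
np.set_printoptions(precision=4,suppress=True)
st()
F={n:cams.grab_frame(n) for n in("scene","side")}
for n,f in F.items():
    save(f,n+"1.png")
for t in("stay_knob","lid_handle","hammer_grip","hammer_head"):
    rs=[]
    for n,f in F.items():
        for q in pinpoint(t,f)[:2]:
            z=dict(stay_knob=.145,lid_handle=.34,hammer_grip=.013,hammer_head=.013)[t]
            p=atz(f,q["position"],z);print(t,n,round(q["conf"],2),np.round(q["position"],3),p,ch(p))
E
```

```text
{'time': np.float64(7.55), 'qpos': array([-0.193,  0.53 ,  0.852,  1.892,  0.   ,  1.515]), 'tool_pos': array([ 0.633, -0.041,  0.426]), 'eef_rot': array([0.   , 0.754, 0.657, 0.   ]), 'ft_force': array([ 1.012, -1.261,  0.552]), 'finger_gap': np.float64(0.496), 'grasp_force': np.float64(0.0)}
[[ 0.137  0.991  0.   ]
 [ 0.991 -0.137  0.   ]
 [ 0.     0.    -1.   ]]
stay_knob scene 0.54 [0.504 0.535] [0.6051 0.1007 0.145 ] [0.0197 0.1337 0.145 ]
stay_knob side 0.62 [0.555 0.401] [0.6088 0.1153 0.145 ] [0.0214 0.1487 0.145 ]
lid_handle scene 0.6 [0.41  0.325] [ 0.6278 -0.0424  0.34  ] [ 0.062  -0.0048  0.34  ]
lid_handle scene 0.36 [0.777 0.633] [0.6407 0.5056 0.34  ] [-0.0014  0.5395  0.34  ]
lid_handle side 0.91 [0.608 0.276] [ 0.6295 -0.0448  0.34  ] [ 0.064  -0.0069  0.34  ]
hammer_grip scene 0.85 [0.735 0.652] [0.4078 0.3585 0.013 ] [-0.2115  0.3615  0.013 ]
hammer_grip side 0.8 [0.411 0.42 ] [0.4087 0.3591 0.013 ] [-0.2107  0.3622  0.013 ]
hammer_grip side 0.52 [0.539 0.592] [ 0.5604 -0.041   0.013 ] [-0.0049 -0.0128  0.013 ]
hammer_head scene 0.84 [0.77  0.629] [0.3467 0.3752 0.013 ] [-0.2743  0.3695  0.013 ]
hammer_head side 0.75 [0.379 0.417] [0.3526 0.3744 0.013 ] [-0.2684  0.3696  0.013 ]
```

View pics/side1.png

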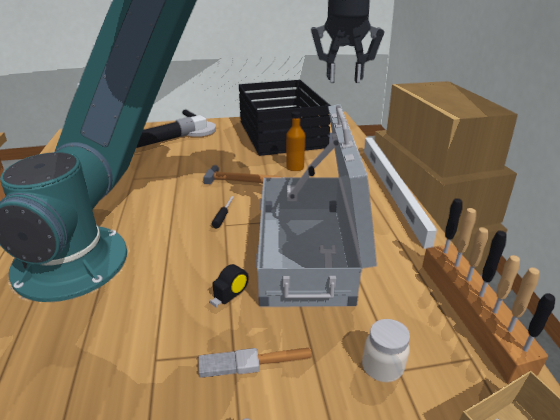

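The side view shows the lid standing with the stay straight (px 320,155) and the gripper clear of the bar (px 345,70). Next I'll move over the hammer.

Emit:
send_rows:
  moves:
    - {"rotation": [0, 0, 0], "translation": [0.0262, -0.0198, 0], "grip": 0.3}
    - {"rotation": [0, 0, 0], "translation": [0.0262, -0.0198, 0], "grip": 0.3}
    - {"rotation": [0, 0, 0], "translation": [0.0262, -0.0198, 0], "grip": 0.3}
    - {"rotation": [0, 0, 0], "translation": [0.0262, -0.0198, 0], "grip": 0.3}
    - {"rotation": [0, 0, 0], "translation": [0.0262, -0.0198, 0], "grip": 0.3}
    - {"rotation": [0, 0, 0], "translation": [0.0262, -0.0198, 0], "grip": 0.3}
    - {"rotation": [0, 0, 0], "translation": [0.0262, -0.0198, 0], "grip": 0.3}

```text
time: 8.75
tool_pos: [0.5203, 0.1605, 0.4245]
eef_rot: [-0.0, 0.754, 0.657, -0.0]
ft_force: [-0.0, 0.4, -0.4]
finger_gap: 0.696
grasp_force: 0.0
```

Emit:
send_rows:
  moves:
    - {"rotation": [0, 0, 0], "translation": [0.0262, -0.0198, 0.028], "grip": 0.3}
    - {"rotation": [0, 0, 0], "translation": [0.0262, -0.0198, 0.028], "grip": 0.3}
    - {"rotation": [0, 0, 0], "translation": [0.0262, -0.0198, 0.028], "grip": 0.3}
    - {"rotation": [0, 0, 0], "translation": [0.0262, -0.0198, 0.028], "grip": 0.3}
    - {"rotation": [0, 0, 0], "translation": [0.0262, -0.0198, 0.028], "grip": 0.3}
    - {"rotation": [0, 0, 0], "translation": [0.0262, -0.0198, 0.028], "grip": 0.3}
    - {"rotation": [0, 0, 0], "translation": [0.0262, -0.0198, 0.028], "grip": 0.3}

```text
time: 9.45
tool_pos: [0.4078, 0.3609, 0.2275]
eef_rot: [-0.0, 0.754, 0.657, -0.0]
ft_force: [0.2, 0.5, 0.3]
finger_gap: 0.698
grasp_force: 0.0
```

Emit:
send_rows:
  moves:
    - {"rotation": [0, 0, -0.145], "translation": [0, 0, 0], "grip": 0.3}
    - {"rotation": [0, 0, -0.145], "translation": [0, 0, 0], "grip": 0.3}
    - {"rotation": [0, 0, -0.145], "translation": [0, 0, 0], "grip": 0.3}
    - {"rotation": [0, 0, -0.145], "translation": [0, 0, 0], "grip": 0.3}
    - {"rotation": [0, 0, -0.145], "translation": [0, 0, 0], "grip": 0.3}
    - {"rotation": [0, 0, -0.145], "translation": [0, 0, 0], "grip": 0.3}
    - {"rotation": [0, 0, -0.145], "translation": [0, 0, 0], "grip": 0.3}
    - {"rotation": [0, 0, -0.145], "translation": [0, 0, 0], "grip": 0.3}

```text
time: 10.25
tool_pos: [0.4088, 0.3599, 0.2284]
eef_rot: [-0.0, 0.268, 0.964, -0.0]
ft_force: [0.2, -0.2, -0.2]
finger_gap: 0.701
grasp_force: 0.0
```

Emit:
send_rows:
  moves:
    - {"rotation": [0, 0, -0.145], "translation": [0, 0, 0], "grip": 0.3}
    - {"rotation": [0, 0, -0.145], "translation": [0, 0, 0], "grip": 0.3}
    - {"rotation": [0, 0, 0], "translation": [0, 0, 0], "grip": 0.3}

```text
time: 10.55
tool_pos: [0.4088, 0.3599, 0.2285]
eef_rot: [-0.0, 0.127, 0.992, -0.0]
ft_force: [-0.5, 0.1, -0.3]
finger_gap: 0.7
grasp_force: 0.0
```

```bash
sed -i 's/C0=np.array.*/C0=np.array([.5655,-.032,0])/' h.py; python3 - <<'E'
from h import *
np.set_printoptions(precision=4,suppress=True)
st()
f=cams.grab_frame("wrist");save(f,"w2.png")
for t in("hammer_grip","hammer_head"):
    for q in pinpoint(t,f)[:2]:
        p=atz(f,q["position"],.013);print(t,round(q["conf"],2),np.round(q["position"],3),p)
P=cloud(f,np.ones((420,560),bool))
H=P[(P[:,2]>.017)&(P[:,2]<.032)&(abs(P[:,0]-.45)<.18)&(abs(P[:,1]-.36)<.1)]
print(len(H),H.min(0),H.max(0))
if len(H)>50:
    print(cv2.minAreaRect(H[:,:2].astype(np.float32)))
    h=H[H[:,0]>.39]; print(cv2.fitLine(h[:,:2].astype(np.float32),2,0,.01,.01).ravel())
E
```

```text
{'time': np.float64(10.55), 'qpos': array([ 0.572,  0.307, -0.061,  1.203, -0.   ,  0.828]), 'tool_pos': array([0.409, 0.36 , 0.228]), 'eef_rot': array([-0.   ,  0.127,  0.992, -0.   ]), 'ft_force': array([-0.524,  0.096, -0.302]), 'finger_gap': np.float64(0.7), 'grasp_force': np.float64(0.0)}
[[-0.968  0.253 -0.   ]
 [ 0.253  0.968 -0.   ]
 [ 0.    -0.    -1.   ]]
hammer_grip 0.85 [0.495 0.434] [0.4069 0.3603 0.013 ]
hammer_head 0.72 [0.496 0.29 ] [0.3464 0.3763 0.013 ]
6343 [0.3236 0.3013 0.017 ] [0.6223 0.4274 0.032 ]
((0.4724525511264801, 0.36248573660850525), (0.10290494561195374, 0.2927614748477936), 83.78500366210938)
[ 0.9845 -0.1751  0.4749  0.342 ]
```

View pics/w2.png

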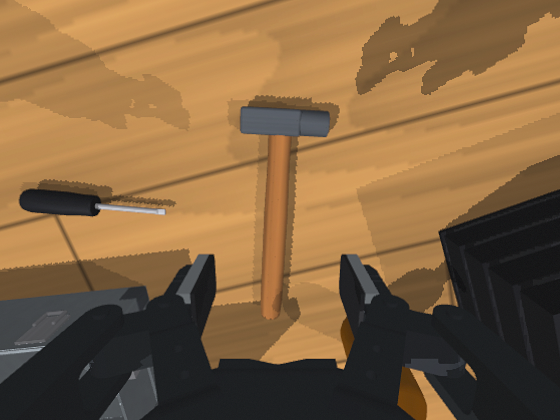

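```bash
python3 - <<'E'
from h import *
np.set_printoptions(precision=4,suppress=True)
f=cams.grab_frame("wrist")
P=cloud(f,np.ones((420,560),bool))
h=P[(P[:,2]>.017)&(P[:,2]<.032)&(P[:,0]>.375)&(P[:,0]<.53)&(abs(P[:,1]-.345)<.06)]
l=cv2.fitLine(h[:,:2].astype(np.float32),2,0,.01,.01).ravel();print(len(h),l,np.degrees(np.arctan2(-l[1],-l[0])))
for x in(.38,.40,.42,.44,.46,.48):
    s=h[abs(h[:,0]-x)<.006]
    if len(s): print(x,s[:,1].min(),s[:,1].max(),np.percentile(s[:,2],90))
hd=P[(P[:,2]>.017)&(P[:,2]<.035)&(P[:,0]<.37)&(P[:,0]>.3)&(abs(P[:,1]-.37)<.08)];print(cv2.minAreaRect(hd[:,:2].astype(np.float32)))
E
```

```text
3042 [ 0.9509 -0.3096  0.449   0.3467] 161.96683
0.38 0.3561574744269137 0.3810999926738806 0.025067851955771093
0.4 0.3495614785742988 0.37494721690703625 0.025164888361682236
0.42 0.34145867522280793 0.36910563554278814 0.025455238923427985
0.44 0.33599495106692856 0.363825528820058 0.026012871774064028
0.46 0.32920961766255097 0.35734931517565666 0.02569611372406234
0.48 0.322504259625781 0.3511859881293869 0.026059875084384503
((0.3547917306423187, 0.3811858892440796), (0.08757573366165161, 0.03997044265270233), 72.29768371582031)
```

The wrist view shows the hammer head at (285,122) and the handle end at (270,318), so its axis is at 162°. I'll trim the turn, descend and grip.

Emit:
send_rows:
  moves:
    - {"rotation": [0, 0, 0.058], "translation": [0.003, 0, 0.03], "grip": 0.3}
    - {"rotation": [0, 0, 0], "translation": [0, 0, 0.045], "grip": 0.3}
    - {"rotation": [0, 0, 0], "translation": [0, 0, 0.045], "grip": 0.3}
    - {"rotation": [0, 0, 0], "translation": [0, 0, 0.045], "grip": 0.3}
    - {"rotation": [0, 0, 0], "translation": [0, 0, 0.02], "grip": 0.3}
    - {"rotation": [0, 0, 0], "translation": [0, 0, 0.013], "grip": 0.3}
    - {"rotation": [0, 0, 0], "translation": [0, 0, 0], "grip": 0.3}
  force: 60

```text
time: 11.45
tool_pos: [0.4054, 0.3603, 0.0291]
eef_rot: [-0.001, 0.158, 0.987, -0.001]
ft_force: [-0.1, -0.3, 0.4]
finger_gap: 0.697
grasp_force: 0.0
```

Emit:
send_rows:
  moves:
    - {"rotation": [0, 0, 0], "translation": [0, 0, 0], "grip": 1}
    - {"rotation": [0, 0, 0], "translation": [0, 0, 0], "grip": 1}
    - {"rotation": [0, 0, 0], "translation": [0, 0, 0], "grip": 1}
    - {"rotation": [0, 0, 0], "translation": [0, 0, 0], "grip": 1}
    - {"rotation": [0, 0, 0], "translation": [0, 0, 0], "grip": 1}

```text
time: 11.95
tool_pos: [0.4067, 0.3612, 0.0319]
eef_rot: [0.001, 0.157, 0.988, 0.001]
ft_force: [-1.7, -0.9, 9.0]
finger_gap: 0.267
grasp_force: 58.5
```

Emit:
send_rows:
  moves:
    - {"rotation": [0, 0, 0], "translation": [0, 0, -0.015], "grip": 1}
    - {"rotation": [0, 0, 0], "translation": [0, 0, -0.03], "grip": 1}
    - {"rotation": [0, 0, 0], "translation": [0, 0, -0.045], "grip": 1}
    - {"rotation": [0, 0, 0], "translation": [0, 0, -0.045], "grip": 1}
    - {"rotation": [0, 0, 0], "translation": [0, 0, -0.045], "grip": 1}
    - {"rotation": [0, 0, 0], "translation": [0, 0, -0.045], "grip": 1}
    - {"rotation": [0, 0, 0], "translation": [0, 0, -0.025], "grip": 1}

```text
time: 12.65
tool_pos: [0.4064, 0.361, 0.2848]
eef_rot: [0.002, 0.157, 0.988, 0.001]
ft_force: [0.9, 0.3, -5.0]
finger_gap: 0.269
grasp_force: 60.1
```

Emit:
send_rows:
  moves:
    - {"rotation": [0, 0, -0.145], "translation": [0, 0, 0], "grip": 1}
    - {"rotation": [0, 0, -0.145], "translation": [0, 0, 0], "grip": 1}
    - {"rotation": [0, 0, -0.145], "translation": [0, 0, 0], "grip": 1}
    - {"rotation": [0, 0, -0.145], "translation": [0, 0, 0], "grip": 1}
    - {"rotation": [0, 0, -0.145], "translation": [0, 0, 0], "grip": 1}
    - {"rotation": [0, 0, -0.145], "translation": [0, 0, 0], "grip": 1}
    - {"rotation": [0, 0, -0.145], "translation": [0, 0, 0], "grip": 1}
    - {"rotation": [0, 0, -0.145], "translation": [0, 0, 0], "grip": 1}

```text
time: 13.45
tool_pos: [0.406, 0.3607, 0.2811]
eef_rot: [0.0, -0.412, 0.911, 0.0]
ft_force: [-0.3, -0.5, -4.4]
finger_gap: 0.266
grasp_force: 59.7
```

Emit:
send_rows:
  moves:
    - {"rotation": [0, 0, -0.145], "translation": [0, 0, 0], "grip": 1}
    - {"rotation": [0, 0, -0.145], "translation": [0, 0, 0], "grip": 1}
    - {"rotation": [0, 0, -0.145], "translation": [0, 0, 0], "grip": 1}
    - {"rotation": [0, 0, -0.145], "translation": [0, 0, 0], "grip": 1}
    - {"rotation": [0, 0, 0], "translation": [0, 0, 0], "grip": 1}

```text
time: 13.95
tool_pos: [0.4061, 0.3608, 0.2811]
eef_rot: [0.0, -0.654, 0.756, 0.0]
ft_force: [-0.6, 0.3, -4.6]
finger_gap: 0.268
grasp_force: 59.9
```

Emit:
send_rows:
  moves:
    - {"rotation": [0, 0, 0], "translation": [0.0308, -0.0125, 0], "grip": 1}
    - {"rotation": [0, 0, 0], "translation": [0.0308, -0.0125, 0], "grip": 1}
    - {"rotation": [0, 0, 0], "translation": [0.0308, -0.0125, 0], "grip": 1}
    - {"rotation": [0, 0, 0], "translation": [0.0308, -0.0125, 0], "grip": 1}
    - {"rotation": [0, 0, 0], "translation": [0.0308, -0.0125, 0], "grip": 1}
    - {"rotation": [0, 0, 0], "translation": [0.0308, -0.0125, 0], "grip": 1}
    - {"rotation": [0, 0, 0], "translation": [0.0308, -0.0125, 0], "grip": 1}

```text
time: 14.65
tool_pos: [0.4613, 0.1335, 0.281]
eef_rot: [0.0, -0.651, 0.759, -0.0]
ft_force: [0.5, 0.6, -4.0]
finger_gap: 0.265
grasp_force: 59.9
```

Emit:
send_rows:
  moves:
    - {"rotation": [0, 0, 0], "translation": [0.0308, -0.0125, 0], "grip": 1}
    - {"rotation": [0, 0, 0], "translation": [0.0308, -0.0125, 0], "grip": 1}
    - {"rotation": [0, 0, 0], "translation": [0.0308, -0.0125, 0], "grip": 1}
    - {"rotation": [0, 0, 0], "translation": [0.0308, -0.0125, 0], "grip": 1}
    - {"rotation": [0, 0, 0], "translation": [0.0308, -0.0125, 0], "grip": 1}
    - {"rotation": [0, 0, 0], "translation": [0.0308, -0.0125, 0], "grip": 1}
    - {"rotation": [0, 0, 0], "translation": [0.0308, -0.0125, 0], "grip": 1}
    - {"rotation": [0, 0, 0], "translation": [0, 0, 0], "grip": 1}

```text
time: 15.45
tool_pos: [0.517, -0.0944, 0.2805]
eef_rot: [-0.0, -0.65, 0.76, -0.0]
ft_force: [-0.8, 0.5, -3.3]
finger_gap: 0.263
grasp_force: 59.8
```

```bash
python3 - <<'E'
from h import *
np.set_printoptions(precision=4,suppress=True)
st(); s=r.read_state(); print(ch(s["tool_pos"]))
F={n:cams.grab_frame(n) for n in("scene","side")}
for t in("hammer_grip","hammer_head","spanner"):
    for n,f in F.items():
        for q in pinpoint(t,f)[:1]:
            p=atz(f,q["position"],.26 if t!="spanner" else .003);print(t,n,round(q["conf"],2),ch(p))
cv2.imwrite("pics/b2.png",np.hstack([F["scene"]["pixels"][60:350,150:450],F["side"]["pixels"][20:310,180:480]])[:,:,::-1])
E
```

```text
{'time': np.float64(15.45), 'qpos': array([-0.335,  0.258,  0.01 ,  1.322, -0.001, -1.751]), 'tool_pos': array([ 0.517, -0.094,  0.28 ]), 'eef_rot': array([-0.  , -0.65,  0.76, -0.  ]), 'ft_force': array([-0.796,  0.513, -3.283]), 'finger_gap': np.float64(0.263), 'grasp_force': np.float64(59.819)}
[[-0.154 -0.988  0.   ]
 [-0.988  0.154 -0.001]
 [ 0.001 -0.    -1.   ]]
[-0.0393 -0.0686  0.2805]
hammer_grip scene 0.78 [-0.0335 -0.0708  0.26  ]
hammer_grip side 0.85 [-0.0412 -0.0739  0.26  ]
hammer_head scene 0.71 [-0.0478 -0.1369  0.26  ]
hammer_head side 0.78 [-0.0425 -0.1318  0.26  ]
spanner side 0.63 [ 0.0528 -0.0681  0.003 ]
```

View pics/b2.png

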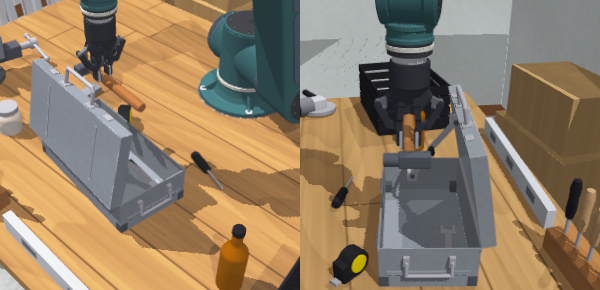

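The crop shows the hammer held level over the open chest with its head at the end away from the stay. I'll lower it.

Emit:
send_rows:
  moves:
    - {"rotation": [0, 0, -0.015], "translation": [0, -0.003, 0.03], "grip": 1}
    - {"rotation": [0, 0, 0], "translation": [0, 0, 0.04], "grip": 1}
    - {"rotation": [0, 0, 0], "translation": [0, 0, 0.04], "grip": 1}
    - {"rotation": [0, 0, 0], "translation": [0, 0, 0.04], "grip": 1}
    - {"rotation": [0, 0, 0], "translation": [0, 0, 0.04], "grip": 1}
    - {"rotation": [0, 0, 0], "translation": [0, 0, 0.03], "grip": 1}
    - {"rotation": [0, 0, 0], "translation": [0, 0, 0.012], "grip": 1}
    - {"rotation": [0, 0, 0], "translation": [0, 0, 0.004], "grip": 1}

```text
time: 16.65
tool_pos: [0.5189, -0.0911, 0.0436]
eef_rot: [-0.0, -0.659, 0.752, 0.001]
ft_force: [-0.0, -0.1, -3.4]
finger_gap: 0.269
grasp_force: 59.6
```

Emit:
send_rows:
  moves:
    - {"rotation": [0, 0, 0], "translation": [0, 0, 0.004], "grip": 1}
    - {"rotation": [0, 0, 0], "translation": [0, 0, 0.003], "grip": 1}
    - {"rotation": [0, 0, 0], "translation": [0, 0, 0], "grip": 1}

```text
time: 16.95
tool_pos: [0.5217, -0.0923, 0.0391]
eef_rot: [0.001, -0.659, 0.752, -0.002]
ft_force: [7.7, -1.1, -1.9]
finger_gap: 0.268
grasp_force: 60.2
```

Emit:
send_rows:
  moves:
    - {"rotation": [0, 0, 0], "translation": [0, -0.006, -0.002], "grip": 1}
    - {"rotation": [0, 0, 0], "translation": [0, 0, 0], "grip": 1}
    - {"rotation": [0, 0, 0], "translation": [0, 0, 0.003], "grip": 1}
    - {"rotation": [0, 0, 0], "translation": [0, 0, 0.002], "grip": 1}
    - {"rotation": [0, 0, 0], "translation": [0, 0, 0], "grip": 1}

```text
time: 17.45
tool_pos: [0.5251, -0.0924, 0.035]
eef_rot: [0.0, -0.659, 0.752, -0.0]
ft_force: [-2.1, 1.1, 6.4]
finger_gap: 0.263
grasp_force: 61.2
```

```bash
python3 - <<'E'
from h import *
np.set_printoptions(precision=4,suppress=True)
st(); s=r.read_state(); print(ch(s["tool_pos"]))
f=cams.grab_frame("side"); g=cams.grab_frame("wrist")
P=cloud(f,np.ones((420,560),bool)); C=np.array([ch(p) for p in P])
H=C[(C[:,2]>.012)&(C[:,2]<.045)&(abs(C[:,0])<.094)&(C[:,1]<-.09)&(C[:,1]>-.18)]; print(len(H),H.min(0),H.max(0),np.percentile(H,[5,50,95],axis=0))
cv2.imwrite("pics/b3.png",np.hstack([cv2.resize(f["pixels"][150:320,230:400],(400,400)),cv2.resize(g["pixels"],(400,400))])[:,:,::-1])
E
```

```text
{'time': np.float64(17.45), 'qpos': array([-0.327,  0.444, -0.426,  0.7  ,  0.   , -1.766]), 'tool_pos': array([ 0.525, -0.092,  0.035]), 'eef_rot': array([ 0.   , -0.659,  0.752, -0.   ]), 'ft_force': array([-2.078,  1.099,  6.422]), 'finger_gap': np.float64(0.263), 'grasp_force': np.float64(61.238)}
[[-0.131 -0.991  0.   ]
 [-0.991  0.131 -0.   ]
 [ 0.    -0.    -1.   ]]
[-0.0316 -0.0654  0.035 ]
14 [-0.0388 -0.0956  0.0256] [-0.0235 -0.0902  0.03  ] [[-0.0374 -0.0954  0.0256]
 [-0.0323 -0.0928  0.0276]
 [-0.0248 -0.0908  0.0295]]
```

View pics/b3.png

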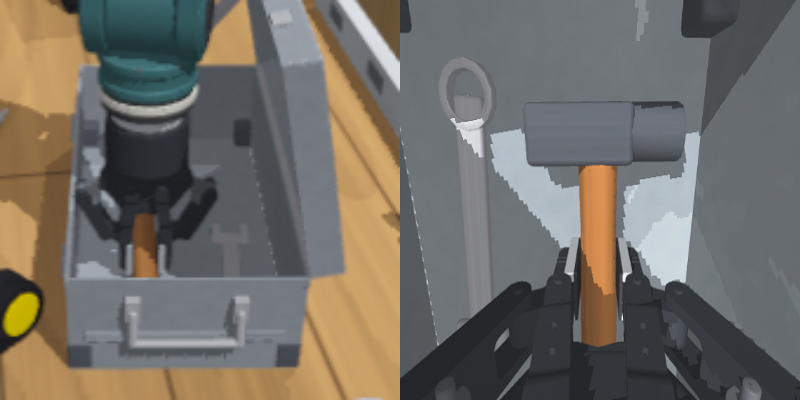

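The crop shows the hammer on the chest floor with its head clear of the wall and the spanner. I'll release it, rise, and tilt for the knob.

Emit:
send_rows:
  moves:
    - {"rotation": [0, 0, 0], "translation": [0, 0, 0], "grip": 0.55}
    - {"rotation": [0, 0, 0], "translation": [0, 0, 0], "grip": 0.55}
    - {"rotation": [0, 0, 0], "translation": [0, 0, 0], "grip": 0.55}
    - {"rotation": [0, 0, 0], "translation": [0, 0, -0.01], "grip": 0.55}
    - {"rotation": [0, 0, 0], "translation": [0, 0, -0.02], "grip": 0.55}
    - {"rotation": [0, 0, 0], "translation": [0, 0, -0.03], "grip": 0.55}
    - {"rotation": [0, 0, 0], "translation": [0, 0, -0.04], "grip": 0.55}
    - {"rotation": [0, 0, 0], "translation": [0, 0, -0.04], "grip": 0.55}

```text
time: 18.35
tool_pos: [0.5249, -0.0924, 0.1768]
eef_rot: [-0.0, -0.659, 0.752, 0.0]
ft_force: [0.6, 0.6, -0.6]
finger_gap: 0.451
grasp_force: 0.0
```

Emit:
send_rows:
  moves:
    - {"rotation": [0, 0, 0], "translation": [0, 0, -0.045], "grip": 0.55}
    - {"rotation": [0, 0, 0], "translation": [0, 0, -0.045], "grip": 0.55}
    - {"rotation": [0.14, 0, 0], "translation": [0, 0, 0], "grip": 0.6}
    - {"rotation": [0.14, 0, 0], "translation": [0, 0, 0], "grip": 0.6}
    - {"rotation": [0.14, 0, 0], "translation": [0, 0, 0], "grip": 0.6}
    - {"rotation": [0.14, 0, 0], "translation": [0, 0, 0], "grip": 0.6}
    - {"rotation": [0.14, 0, 0], "translation": [0, 0, 0], "grip": 0.6}
    - {"rotation": [0, 0, 0], "translation": [0, 0, 0], "grip": 0.6}

```text
time: 19.15
tool_pos: [0.5219, -0.0912, 0.2618]
eef_rot: [0.219, -0.621, 0.71, -0.249]
ft_force: [-1.2, -0.7, -0.7]
finger_gap: 0.401
grasp_force: 0.0
```

```bash
python3 - <<'E'
from h import *
np.set_printoptions(precision=4,suppress=True)
st(); s=r.read_state(); print(ch(s["tool_pos"]))
F={n:cams.grab_frame(n) for n in("scene","side")}
L=[]
for t,z in dict(hammer_grip=.016,hammer_head=.016,stay_knob=.145).items():
    for n,f in F.items():
        for q in pinpoint(t,f)[:1]:
            p=atz(f,q["position"],z);print(t,n,round(q["conf"],2),ch(p))
            if t=="stay_knob": L.append(ray(f,q["position"]))
if len(L)==2: print("tri",ch(two(L)))
f=F["scene"]; save(f,"s3.png")
E
```

```text
{'time': np.float64(19.15), 'qpos': array([-0.415, -0.108, -0.694,  0.33 ,  0.176, -1.793]), 'tool_pos': array([ 0.522, -0.091,  0.262]), 'eef_rot': array([ 0.219, -0.621,  0.71 , -0.249]), 'ft_force': array([-1.206, -0.726, -0.749]), 'finger_gap': np.float64(0.401), 'grasp_force': np.float64(0.0)}
[[-0.132 -0.774  0.62 ]
 [-0.991  0.104 -0.081]
 [-0.001 -0.625 -0.781]]
[-0.0349 -0.0647  0.2618]
hammer_grip side 0.97 [-0.0337 -0.0605  0.016 ]
hammer_head side 0.59 [-0.0334 -0.1223  0.016 ]
stay_knob scene 0.61 [0.015  0.1343 0.145 ]
stay_knob side 0.85 [0.0255 0.1405 0.145 ]
tri [0.0216 0.1375 0.1484]
```

Emit:
send_rows:
  moves:
    - {"rotation": [0, 0, 0], "translation": [-0.0332, 0.0046, 0.0085], "grip": 0.6}
    - {"rotation": [0, 0, 0], "translation": [-0.0332, 0.0046, 0.0085], "grip": 0.6}
    - {"rotation": [0, 0, 0], "translation": [-0.0332, 0.0046, 0.0085], "grip": 0.6}
    - {"rotation": [0, 0, 0], "translation": [-0.0332, 0.0046, 0.0085], "grip": 0.6}
    - {"rotation": [0, 0, 0], "translation": [-0.0332, 0.0046, 0.0085], "grip": 0.6}
    - {"rotation": [0, 0, 0], "translation": [-0.0332, 0.0046, 0.0085], "grip": 0.6}
    - {"rotation": [0, 0, 0], "translation": [0, 0, 0], "grip": 0.6}

```text
time: 20.25
tool_pos: [0.5627, 0.1067, 0.206]
eef_rot: [0.219, -0.623, 0.709, -0.248]
ft_force: [0.3, 0.2, 0.1]
finger_gap: 0.395
grasp_force: 0.0
```

```bash
python3 - <<'E'
from h import *
np.set_printoptions(precision=4,suppress=True)
st(); s=r.read_state(); T=np.array(s["tool_pos"]);M=R.from_quat(np.roll(s["eef_rot"],-1)).as_matrix()
print(ch(T))
f=cams.grab_frame("wrist")
for q in pinpoint("stay_knob",f)[:2]:
    p=atdepth(f,q["position"]); o,d=ray(f,q["position"]); d/=np.linalg.norm(d)
    # intersect plane tool x through knob-> tool coords at expected depth .075
    k=C0+.022*ex+.136*ey+[0,0,.146]; pc=o+d*((k-o)@d)
    print(round(q["conf"],2),np.round(q["position"],3),"depthpt",ch(p) if p is not None else None,"ray near",ch(pc),"tool",M.T@(pc-T), "nominal tool",M.T@(k-T))
save(f,"w4.png")
E
```

```text
{'time': np.float64(20.25), 'qpos': array([ 0.113,  0.047, -0.723,  0.141, -0.15 , -1.38 ]), 'tool_pos': array([0.563, 0.107, 0.206]), 'eef_rot': array([ 0.219, -0.623,  0.709, -0.248]), 'ft_force': array([0.301, 0.25 , 0.1  ]), 'finger_gap': np.float64(0.395), 'grasp_force': np.float64(0.0)}
[[-0.128 -0.775  0.619]
 [-0.992  0.1   -0.08 ]
 [-0.    -0.624 -0.781]]
[-0.022   0.1369  0.206 ]
0.71 [0.505 0.552] depthpt [0.0169 0.1347 0.1517] ray near [0.0212 0.1374 0.1461] tool [0.     0.0037 0.0738] nominal tool [0.0015 0.0031 0.0744]
```

View pics/w4.png

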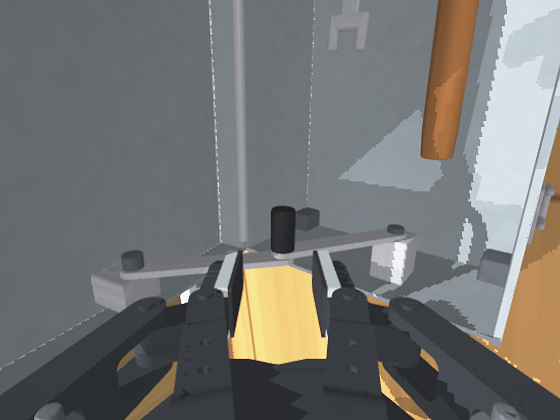

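The wrist view shows the black knob at (283,230), between the fingertips (columns 230 and 322), with the links beyond it. I'll compute the arc and approach.

Emit:
send_rows:
  moves:
    - {"rotation": [0, 0, 0], "translation": [0.003, 0.0035, 0.02], "grip": 0.6}
    - {"rotation": [0, 0, 0], "translation": [0, 0, 0.025], "grip": 0.6}
    - {"rotation": [0, 0, 0], "translation": [0, 0, 0.021], "grip": 0.6}
    - {"rotation": [0, 0, 0], "translation": [0, 0, 0], "grip": 0.6}
  force: 25

```text
time: 20.75
tool_pos: [0.6007, 0.0939, 0.1521]
eef_rot: [0.218, -0.621, 0.71, -0.249]
ft_force: [-0.0, 0.8, -0.5]
finger_gap: 0.4
grasp_force: 0.0
```

Emit:
send_rows:
  moves:
    - {"rotation": [0, 0, 0], "translation": [0, 0, 0], "grip": 1}
    - {"rotation": [0, 0, 0], "translation": [0, 0, 0], "grip": 1}
    - {"rotation": [0, 0, 0], "translation": [0, 0, 0], "grip": 1}
    - {"rotation": [0, 0, 0], "translation": [0, 0, 0], "grip": 1}

```text
time: 21.15
tool_pos: [0.5991, 0.0949, 0.1537]
eef_rot: [0.218, -0.621, 0.71, -0.25]
ft_force: [-5.2, -5.5, -2.3]
finger_gap: 0.179
grasp_force: 25.6
```

```bash
python3 - <<'E'
from h import *
np.set_printoptions(precision=4,suppress=True)
st(); s=r.read_state(); T=np.array(s["tool_pos"]);M=R.from_quat(np.roll(s["eef_rot"],-1)).as_matrix()
print("grasp pt",ch(T+M[:,2]*.008))
a=np.radians(59.2)-np.arange(6)*.08
k=np.array([92*np.cos(a),92*np.sin(a)]).T
for d in np.diff(k,axis=0): print(np.round(M.T@(ex*d[0]+np.array([0,0,d[1]])),1))
E
```

```text
{'time': np.float64(21.15), 'qpos': array([ 0.08 ,  0.17 , -0.76 , -0.024, -0.133, -1.404]), 'tool_pos': array([0.599, 0.095, 0.154]), 'eef_rot': array([ 0.218, -0.621,  0.71 , -0.25 ]), 'ft_force': array([-5.189, -5.495, -2.344]), 'finger_gap': np.float64(0.179), 'grasp_force': np.float64(25.609)}
[[-0.133 -0.774  0.62 ]
 [-0.991  0.103 -0.083]
 [ 0.001 -0.625 -0.78 ]]
grasp pt [0.0206 0.1303 0.1474]
[ 0.  -2.3  7. ]
[ 0.  -1.7  7.2]
[ 0.  -1.2  7.3]
[ 0.  -0.6  7.3]
[0.  0.  7.4]
```

Emit:
send_rows:
  moves:
    - {"rotation": [0, 0, 0], "translation": [0, -0.0023, 0.007], "grip": 1}
    - {"rotation": [0, 0, 0], "translation": [0, -0.0017, 0.0072], "grip": 1}
    - {"rotation": [0, 0, 0], "translation": [0, -0.0012, 0.0073], "grip": 1}
    - {"rotation": [0, 0, 0], "translation": [0, -0.0006, 0.0073], "grip": 1}
    - {"rotation": [0, 0, 0], "translation": [0, 0, 0.0074], "grip": 1}
    - {"rotation": [0, 0, 0], "translation": [0, 0, 0.002], "grip": 1}
    - {"rotation": [0, 0, 0], "translation": [0, 0, 0], "grip": 1}
    - {"rotation": [0, 0, 0], "translation": [0, 0, 0], "grip": 1}

```text
time: 21.95
tool_pos: [0.6274, 0.091, 0.1275]
eef_rot: [0.218, -0.621, 0.71, -0.25]
ft_force: [-4.0, -6.6, -3.3]
finger_gap: 0.178
grasp_force: 27.6
```

```bash
python3 - <<'E'
from h import *
np.set_printoptions(precision=4,suppress=True)
st(); s=r.read_state(); T=np.array(s["tool_pos"]);M=R.from_quat(np.roll(s["eef_rot"],-1)).as_matrix()
print("grasp pt",ch(T+M[:,2]*.008))
F={n:cams.grab_frame(n) for n in("scene","side")}
for t in("lid_handle","stay_knob"):
    L=[]
    for n,f in F.items():
        for q in pinpoint(t,f)[:1]: L.append(ray(f,q["position"])); print(t,n,q["conf"],q["position"])
    if len(L)==2: print(t,"tri",ch(two(L)))
E
```

```text
{'time': np.float64(21.95), 'qpos': array([ 0.067,  0.249, -0.747, -0.091, -0.126, -1.414]), 'tool_pos': array([0.627, 0.091, 0.127]), 'eef_rot': array([ 0.218, -0.621,  0.71 , -0.25 ]), 'ft_force': array([-3.961, -6.63 , -3.266]), 'finger_gap': np.float64(0.178), 'grasp_force': np.float64(27.626)}
[[-0.133 -0.774  0.62 ]
 [-0.991  0.103 -0.084]
 [ 0.001 -0.625 -0.78 ]]
grasp pt [0.0492 0.1304 0.1212]
lid_handle scene 0.79 [0.4327, 0.3214]
lid_handle side 0.8 [0.5829, 0.28]
lid_handle tri [0.0359 0.0043 0.3345]
stay_knob scene 0.54 [0.4918, 0.5643]
stay_knob side 0.58 [0.5721, 0.421]
stay_knob tri [0.0471 0.1441 0.1253]
```

Emit:
send_rows:
  moves:
    - {"rotation": [0, 0, 0], "translation": [0, 0, 0], "grip": 0.6}
    - {"rotation": [0, 0, 0], "translation": [0, 0, 0], "grip": 0.6}
    - {"rotation": [0, 0, 0], "translation": [0, 0, 0], "grip": 0.6}
    - {"rotation": [0, 0, 0], "translation": [0, 0, -0.02], "grip": 0.6}
    - {"rotation": [0, 0, 0], "translation": [0, 0, -0.03], "grip": 0.6}
    - {"rotation": [0, 0, 0], "translation": [0, 0, -0.04], "grip": 0.6}
    - {"rotation": [0, 0, 0], "translation": [0, 0, -0.04], "grip": 0.6}
    - {"rotation": [0, 0, 0], "translation": [0, 0, 0], "grip": 0.6}

```text
time: 23.05
tool_pos: [0.547, 0.1031, 0.2337]
eef_rot: [0.221, -0.621, 0.709, -0.251]
ft_force: [-0.3, 0.9, -0.9]
finger_gap: 0.397
grasp_force: 0.0
```

```bash
python3 - <<'E'
from h import *
np.set_printoptions(precision=4,suppress=True)
st(); s=r.read_state(); T=np.array(s["tool_pos"]);M=R.from_quat(np.roll(s["eef_rot"],-1)).as_matrix()
print("TCP",ch(T))
F={n:cams.grab_frame(n) for n in("scene","side")}
for t in("lid_handle","stay_knob"):
    L=[]
    for n,f in F.items():
        for q in pinpoint(t,f)[:1]: L.append(ray(f,q["position"])); print(t,n,q["conf"],q["position"])
    if len(L)==2: print(t,"tri",ch(two(L)))
E
```

```text
{'time': np.float64(23.05), 'qpos': array([ 0.11 , -0.015, -0.704,  0.213, -0.149, -1.381]), 'tool_pos': array([0.547, 0.103, 0.234]), 'eef_rot': array([ 0.221, -0.621,  0.709, -0.251]), 'ft_force': array([-0.325,  0.881, -0.925]), 'finger_gap': np.float64(0.397), 'grasp_force': np.float64(0.0)}
[[-0.13  -0.769  0.626]
 [-0.991  0.103 -0.081]
 [-0.002 -0.631 -0.776]]
TCP [-0.037   0.1311  0.2337]
lid_handle scene 0.81 [0.4325, 0.3243]
lid_handle side 0.62 [0.5809, 0.2783]
lid_handle tri [0.0358 0.0071 0.334 ]
stay_knob scene 0.41 [0.4921, 0.5645]
stay_knob side 0.65 [0.5746, 0.4202]
stay_knob tri [0.0493 0.1454 0.1263]
```

Emit:
send_rows:
  moves:
    - {"rotation": [0, 0, 0], "translation": [0, -0.0284, -0.035], "grip": 0.6}
    - {"rotation": [0, 0, 0], "translation": [0, -0.0284, -0.035], "grip": 0.6}
    - {"rotation": [0, 0, 0], "translation": [0, -0.0284, -0.035], "grip": 0.6}
    - {"rotation": [0, 0, 0], "translation": [0, -0.0284, -0.035], "grip": 0.6}
    - {"rotation": [0, 0, 0], "translation": [0, 0, 0], "grip": 0.6}

```text
time: 23.85
tool_pos: [0.5508, 0.1022, 0.4152]
eef_rot: [0.222, -0.62, 0.709, -0.252]
ft_force: [0.8, 0.9, -0.7]
finger_gap: 0.396
grasp_force: 0.0
```

Emit:
send_rows:
  moves:
    - {"rotation": [-0.136, 0, 0], "translation": [0, 0, 0], "grip": 0.6}
    - {"rotation": [-0.136, 0, 0], "translation": [0, 0, 0], "grip": 0.6}
    - {"rotation": [-0.136, 0, 0], "translation": [0, 0, 0], "grip": 0.6}
    - {"rotation": [-0.136, 0, 0], "translation": [0, 0, 0], "grip": 0.6}
    - {"rotation": [-0.136, 0, 0], "translation": [0, 0, 0], "grip": 0.6}
    - {"rotation": [0, 0, 0], "translation": [0, 0, 0], "grip": 0.6}

```text
time: 24.45
tool_pos: [0.5518, 0.1014, 0.4041]
eef_rot: [-0.002, -0.658, 0.753, 0.001]
ft_force: [0.9, -0.4, -1.8]
finger_gap: 0.401
grasp_force: 0.0
```

Emit:
send_rows:
  moves:
    - {"rotation": [0, 0, 0], "translation": [0.0323, -0.0183, 0], "grip": 0.6}
    - {"rotation": [0, 0, 0], "translation": [0.0323, -0.0183, 0], "grip": 0.6}
    - {"rotation": [0, 0, 0], "translation": [0.0323, -0.0183, 0], "grip": 0.6}
    - {"rotation": [0, 0, 0], "translation": [0.0323, -0.0183, 0], "grip": 0.6}
    - {"rotation": [0, 0, 0], "translation": [0, 0, 0], "grip": 0.6}

```text
time: 24.95
tool_pos: [0.606, -0.0392, 0.408]
eef_rot: [0.003, -0.658, 0.753, -0.004]
ft_force: [-0.3, 0.3, -0.8]
finger_gap: 0.402
grasp_force: 0.0
```

```bash
python3 - <<'E'
from h import *
np.set_printoptions(precision=4,suppress=True)
st(); s=r.read_state(); T=np.array(s["tool_pos"]);M=R.from_quat(np.roll(s["eef_rot"],-1)).as_matrix()
print("TCP",ch(T))
f=cams.grab_frame("wrist")
for q in pinpoint("lid_handle",f)[:2]: print(q["conf"],q["position"],ch(atz(f,q["position"],.334)))
P=cloud(f,np.ones((420,560),bool)); C=(P-C0)@np.c_[ex,ey,[0,0,1]]
B=C[(C[:,2]>.325)&(C[:,2]<.35)&(abs(C[:,0]-.036)<.03)]
print(len(B)); print(np.percentile(B,[2,50,98],axis=0) if len(B) else "")
save(f,"w5.png")
E
```

```text
{'time': np.float64(24.95), 'qpos': array([-0.199,  0.435,  0.628,  1.754, -0.   , -1.634]), 'tool_pos': array([ 0.606, -0.039,  0.408]), 'eef_rot': array([ 0.003, -0.658,  0.753, -0.004]), 'ft_force': array([-0.261,  0.294, -0.835]), 'finger_gap': np.float64(0.402), 'grasp_force': np.float64(0.0)}
[[-0.135 -0.991  0.009]
 [-0.991  0.135 -0.002]
 [ 0.001 -0.01  -1.   ]]
TCP [ 0.0411 -0.0015  0.408 ]
0.89 [0.5118, 0.5579] [0.0358 0.0003 0.334 ]
2649
[[ 0.0305 -0.0579  0.3284]
 [ 0.0356 -0.0103  0.3377]
 [ 0.0412  0.0503  0.3396]]
```

View pics/w5.png

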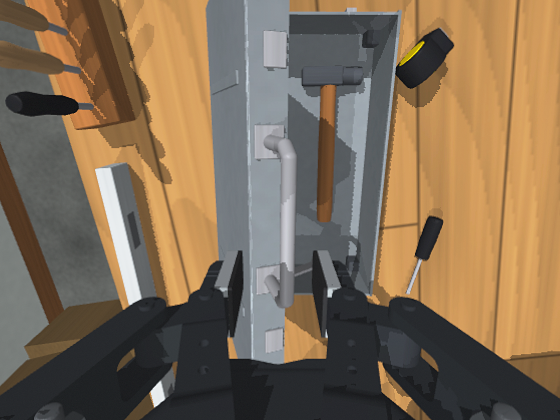

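The wrist view shows the bar at column 288, between the fingertips (columns 232 and 322), and the hammer flat in the chest. I'll descend and grip.

Emit:
send_rows:
  moves:
    - {"rotation": [0, 0, 0], "translation": [0, 0.0055, 0.02], "grip": 0.6}
    - {"rotation": [0, 0, 0], "translation": [0, 0, 0.025], "grip": 0.6}
    - {"rotation": [0, 0, 0], "translation": [0, 0, 0.0225], "grip": 0.6}
    - {"rotation": [0, 0, 0], "translation": [0, 0, 0], "grip": 1}
    - {"rotation": [0, 0, 0], "translation": [0, 0, 0], "grip": 1}
    - {"rotation": [0, 0, 0], "translation": [0, 0, 0], "grip": 1}
    - {"rotation": [0, 0, 0], "translation": [0, 0, 0], "grip": 1}
  force: 40

```text
time: 25.75
tool_pos: [0.5997, -0.0341, 0.3429]
eef_rot: [0.003, -0.659, 0.752, -0.003]
ft_force: [0.3, 6.3, -4.0]
finger_gap: 0.104
grasp_force: 39.6
```

```bash
python3 - <<'E'
from h import *
st(); print(ch(r.read_state()["tool_pos"]).round(4))
t=np.r_[1.246,1.246-np.cumsum([.03]+[.055]*22+[.006])]
x=-242*np.cos(t)+14*np.sin(t); z=242*np.sin(t)+14*np.cos(t)
print("end",t[-1],"bar start/end",x[0]+100,z[0]+100,x[-1]+100,z[-1]+100)
for i,(a,b) in enumerate(zip(np.diff(x),np.diff(z))): print(i,round(t[i+1],2),"y",round(-a,1),"z",round(-b,1))
E
```

```text
{'time': np.float64(25.75), 'qpos': array([-0.193,  0.39 ,  0.376,  1.548,  0.002, -1.633]), 'tool_pos': array([ 0.6  , -0.034,  0.343]), 'eef_rot': array([ 0.003, -0.659,  0.752, -0.003]), 'ft_force': array([ 0.258,  6.287, -3.983]), 'finger_gap': np.float64(0.104), 'grasp_force': np.float64(39.57)}
[[-0.131 -0.991  0.009]
 [-0.991  0.131  0.   ]
 [-0.002 -0.009 -1.   ]]
[0.0342 0.0027 0.3429]
end -2.220446049250313e-16 bar start/end 36.04200448136862 333.81483017387654 -142.0 113.99999999999994
0 1.22 y 7.0 z 2.0
1 1.16 y 12.6 z 4.3
2 1.11 y 12.4 z 4.9
3 1.05 y 12.1 z 5.6
4 1.0 y 11.8 z 6.3
5 0.94 y 11.4 z 6.9
6 0.89 y 11.0 z 7.5
7 0.83 y 10.6 z 8.1
8 0.78 y 10.1 z 8.7
9 0.72 y 9.6 z 9.2
10 0.67 y 9.1 z 9.7
11 0.61 y 8.5 z 10.2
12 0.56 y 8.0 z 10.7
13 0.5 y 7.4 z 11.1
14 0.45 y 6.8 z 11.5
15 0.39 y 6.1 z 11.8
16 0.34 y 5.5 z 12.2
17 0.28 y 4.8 z 12.4
18 0.23 y 4.1 z 12.7
19 0.17 y 3.4 z 12.9
20 0.12 y 2.7 z 13.1
21 0.06 y 1.9 z 13.2
22 0.01 y 1.2 z 13.3
23 -0.0 y 0.1 z 1.5
```

Emit:
send_rows:
  moves:
    - {"rotation": [0, 0, 0], "translation": [0, 0.007, 0.002], "grip": 1}
    - {"rotation": [0, 0, 0], "translation": [0, 0.0126, 0.0043], "grip": 1}
    - {"rotation": [0, 0, 0], "translation": [0, 0.0124, 0.0049], "grip": 1}
    - {"rotation": [0, 0, 0], "translation": [0, 0.0121, 0.0056], "grip": 1}
    - {"rotation": [0, 0, 0], "translation": [0, 0.0118, 0.0063], "grip": 1}
    - {"rotation": [0, 0, 0], "translation": [0, 0.0114, 0.0069], "grip": 1}

```text
time: 26.35
tool_pos: [0.5333, -0.0249, 0.3132]
eef_rot: [0.005, -0.659, 0.752, -0.003]
ft_force: [4.2, 8.0, -2.7]
finger_gap: 0.1
grasp_force: 39.4
```

Emit:
send_rows:
  moves:
    - {"rotation": [0, 0, 0], "translation": [0, 0.011, 0.0075], "grip": 1}
    - {"rotation": [0, 0, 0], "translation": [0, 0.0106, 0.0081], "grip": 1}
    - {"rotation": [0, 0, 0], "translation": [0, 0.0101, 0.0087], "grip": 1}
    - {"rotation": [0, 0, 0], "translation": [0, 0.0096, 0.0092], "grip": 1}
    - {"rotation": [0, 0, 0], "translation": [0, 0.0091, 0.0097], "grip": 1}
    - {"rotation": [0, 0, 0], "translation": [0, 0.0085, 0.0102], "grip": 1}
    - {"rotation": [0, 0, 0], "translation": [0, 0.008, 0.0107], "grip": 1}
    - {"rotation": [0, 0, 0], "translation": [0, 0.0074, 0.0111], "grip": 1}

```text
time: 27.15
tool_pos: [0.4602, -0.0155, 0.2367]
eef_rot: [0.004, -0.659, 0.752, -0.003]
ft_force: [1.8, 9.8, 0.8]
finger_gap: 0.096
grasp_force: 40.4
```

Emit:
send_rows:
  moves:
    - {"rotation": [0, 0, 0], "translation": [0, 0.0068, 0.0115], "grip": 1}
    - {"rotation": [0, 0, 0], "translation": [0, 0.0061, 0.0118], "grip": 1}
    - {"rotation": [0, 0, 0], "translation": [0, 0.0055, 0.0122], "grip": 1}
    - {"rotation": [0, 0, 0], "translation": [0, 0.0048, 0.0124], "grip": 1}
    - {"rotation": [0, 0, 0], "translation": [0, 0.0041, 0.0127], "grip": 1}
    - {"rotation": [0, 0, 0], "translation": [0, 0.0034, 0.0129], "grip": 1}
    - {"rotation": [0, 0, 0], "translation": [0, 0.0027, 0.0131], "grip": 1}

```text
time: 27.85
tool_pos: [0.4278, -0.0116, 0.1495]
eef_rot: [0.003, -0.659, 0.752, -0.003]
ft_force: [0.3, 3.5, 0.0]
finger_gap: 0.096
grasp_force: 40.4
```

Emit:
send_rows:
  moves:
    - {"rotation": [0, 0, 0], "translation": [0, 0.0019, 0.011], "grip": 1}
    - {"rotation": [0, 0, 0], "translation": [0, 0.001, 0.008], "grip": 1}
    - {"rotation": [0, 0, 0], "translation": [0, 0.0004, 0.006], "grip": 1}
    - {"rotation": [0, 0, 0], "translation": [0, 0, 0.003], "grip": 1}
    - {"rotation": [0, 0, 0], "translation": [0, 0, 0.002], "grip": 1}
    - {"rotation": [0, 0, 0], "translation": [0, 0, 0], "grip": 1}

```text
time: 28.45
tool_pos: [0.4249, -0.0118, 0.1207]
eef_rot: [0.003, -0.659, 0.752, -0.004]
ft_force: [-9.8, 3.1, 25.0]
finger_gap: 0.098
grasp_force: 45.5
```

Emit:
send_rows:
  moves:
    - {"rotation": [0, 0, 0], "translation": [0, 0, -0.001], "grip": 1}
    - {"rotation": [0, 0, 0], "translation": [0, 0, 0], "grip": 0.63}
    - {"rotation": [0, 0, 0], "translation": [0, 0, 0], "grip": 0.63}
    - {"rotation": [0, 0, 0], "translation": [0, 0, 0], "grip": 0.63}
    - {"rotation": [0, 0, 0], "translation": [0, 0, -0.02], "grip": 0.63}
    - {"rotation": [0, 0, 0], "translation": [0, 0, -0.03], "grip": 0.63}
    - {"rotation": [0, 0, 0], "translation": [0, 0, -0.04], "grip": 0.63}
    - {"rotation": [0, 0, 0], "translation": [0, 0, -0.04], "grip": 0.63}

```text
time: 29.25
tool_pos: [0.4231, -0.0115, 0.2514]
eef_rot: [0.002, -0.659, 0.752, -0.003]
ft_force: [1.2, -0.0, 0.5]
finger_gap: 0.37
grasp_force: 0.0
```

```bash
python3 - <<'E'
from h import *
np.set_printoptions(precision=4,suppress=True)
st()
f=cams.grab_frame("side")
for q in pinpoint("lid_handle",f)[:1]: print(q["conf"],ch(atz(f,q["position"],.114)),atdepth(f,q["position"]))
P=cloud(f,np.ones((420,560),bool)); C=(P-C0)@np.c_[ex,ey,[0,0,1]]
for x in(-.08,-.04,0,.04,.08):
    B=C[(abs(C[:,0]-x)<.01)&(abs(C[:,1]+.12)<.04)&(C[:,2]>.08)]; print(x,np.median(B[:,2]))
E
```

```text
{'time': np.float64(29.25), 'qpos': array([-0.221,  0.086, -0.288,  1.19 ,  0.001, -1.66 ]), 'tool_pos': array([ 0.423, -0.012,  0.251]), 'eef_rot': array([ 0.002, -0.659,  0.752, -0.003]), 'ft_force': array([ 1.209, -0.006,  0.533]), 'finger_gap': np.float64(0.37), 'grasp_force': np.float64(0.0)}
[[-0.131 -0.991  0.007]
 [-0.991  0.131 -0.001]
 [-0.    -0.007 -1.   ]]
0.96 [-0.142   0.0004  0.114 ] [ 0.4248 -0.016   0.1166]
-0.08 0.1307161051906489
-0.04 0.13094532530818004
0 0.13097845644659245
0.04 0.13094642726254896
0.08 0.130851250937216
```

The lid top is flat at 130 mm, so it is fully shut, and the gripper touches nothing.

```bash
python3 -c "
from workcell import r
print(r.sign_off())"
```

```text
the job is handed in; nothing more can be done
None
```

The hammer lies flat on the chest floor, the stay is broken and the lid is fully shut (its top measured level at about 131 mm), with the gripper clear; I handed the job in at about 29 s, and sign-off returned no verdict.

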